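# Slide the gauge plate under the trimming jig's bridge and close the catch

### The job

On the brush maker's bench, push the thin flat metal gauge plate along the bench and under the low wooden bridge of the trimming jig until its far end sits squarely against the stop behind the bridge, then push the dark wooden catch fully shut across the plate's near end and move clear. Only push: the plate stays flat on the bench, is never lifted, carried or tipped up, and the thick metal block and the other loose things are left where they are.

Things in the scene. Friction and masses are not known exactly. Their poses are not given: they have to be found in the camera images.
- gauge: The thin gauge plate: bare aluminium, 120 mm long (own x), 56 mm wide (own y), 12 mm thick, about 0.2 kg, loose and lying flat on the bench in front of the jig's mouth, somewhat off line and askew. Both ends are alike. Origin: centre of its underside.
- jig: Trimming jig, pale wood, fixed; no floor of its own, the plate slides on the bench. Origin: on the bench under the middle of the bridge; own x = the way the plate slides in, y across, z up. Bridge: bar over x -20..20, y -54..54 mm, underside 16, top 34 mm above the bench. Two cheeks (16 mm high, x -20..62) leave a passage y -38..38 mm. Plate home: its centre at x = -10 mm, its near end at x = -70 mm.
- stop_face (a point): Middle of the front face of the jig's stop, a wooden cross bar 24 mm high, at jig x = +50 mm, y 0, 12 mm above the bench. The gap between bridge and stop is open above, so the plate's far end is seen there.
- catch_pivot (a point): The catch's upright pivot, at jig x -80, y -53 mm, 12 mm above the bench; brass head up to 21 mm. It stands on a brass strap 4 mm high (jig x -85..-15, y -64..-42 mm).
- catch (a joint): Catch: dark wooden bar 12 mm wide, 5 to 18 mm above the bench, reaching 55 mm from its pivot. Value in rad: 0 = fully shut (hard stop), bar along the jig's +y, 4 mm behind the near end of a plate that is home; grows anticlockwise seen from above; 1.57 = bar along the jig's -x, clear of the passage; limit 2.2. No spring: stays where left; about 1 N at the tip moves it.
- catch_tip (a point): The middle of the free end of the catch, 55 mm from its pivot, 11.5 mm above the bench.
- block: Bystander: thick aluminium block, same outline as the gauge (120 x 56 mm) but 24 mm thick, too thick for the bridge; robot's side of the jig. Origin: centre of underside.
- ferrule: Bystander: upright open brass tube, 32 mm diameter, 34 mm high, beyond the jig. Origin: centre of underside.
- handle: Bystander: turned dark wooden brush handle standing on end, up to 34 mm diameter, 66 mm high, past the stop end of the jig. Origin: centre of underside.
- tweezers: Bystander: steel tweezers lying flat, beyond the catch, 135 mm long (own x), 8 mm high. Origin: middle, underside.
- comb: Bystander: steel comb with a pale wooden handle, lying flat, 200 mm long (own x), 18 mm high. Origin: where blade and handle meet, underside.
- scissors: Bystander: scissors with orange handles, lying flat, 190 mm long (own x), about 12 mm high. Origin: the pivot, underside.
- dish: Bystander: white china dish, 150 mm diameter, 22 mm high. Origin: centre of underside.
Things that resemble listed ones, but are neither listed nor needed, are in the scene too. Leave any red or turquoise look-alike of the gauge alone.

How it is judged (in metres and radians):
On the way, in this order (a step that is already met when the one before it is completed fails the run):
1. the gauge plate is fully home against the stop, the catch still open (x of gauge in the frame of jig between -0.014 and -0.006 m and y of gauge in the frame of jig between -0.013 and 0.013 m and angle between the x axis of gauge and the x axis of jig, either way round below 0.07 rad and angle between gauge's own z axis and vertical below 0.04 rad and height (world z) of gauge below 0.004 m and value of joint catch above 0.3 rad), for 0.1 s.
2. the catch is shut behind the plate (value of joint catch below 0.12 rad), for 0.2 s.
At the end, for the whole second after the job is handed in: The gauge plate lies flat under the bridge with its far end within 4 mm of the stop, square to it within 0.07 rad and at rest; the catch is within 0.12 rad of fully shut (x of gauge in the frame of jig between -0.014 and -0.006 m and y of gauge in the frame of jig between -0.013 and 0.013 m and angle between the x axis of gauge and the x axis of jig, either way round below 0.07 rad and angle between gauge's own z axis and vertical below 0.04 rad and height (world z) of gauge below 0.004 m and value of joint catch below 0.12 rad and linear speed of gauge below 0.01 m/s); the robot touches nothing.
It fails at once if the gauge plate is lifted more than 10 mm (height (world z) of gauge above 0.01 m).
It fails at once if the gauge plate is tipped by more than 0.12 rad (angle between gauge's own z axis and vertical above 0.12 rad).
It fails at once if a bystander is moved by more than 20 mm (distance of any of block, ferrule, handle, tweezers, comb, scissors, dish from where it was at the start of the episode above 0.02 m).
It also fails if it takes over 72 s, if anything falls off the work surface, if the arm or the gripper's body presses on something with over 40 N, if the wrist force passes 120 N, or if a joint passes its speed limit or range.

### The arm

A 6-joint arm with a two-finger parallel gripper is mounted at the origin on the work surface. World frame = base frame: x ahead of the robot, y to its left, z up, the work surface at z = 0. Lengths are in mm, angles in degrees, forces in N, time in s.
With the tool pointing down it reaches from about 350 to 850 mm from the base axis. Payload 8.1 kg.
Tool frame: the origin (TCP) lies between the finger pads; the fingertips stand 22 mm ahead of it and the grasp point (between the pads) lies 3 mm ahead of it; z points along the fingers, y is the line along which they close (so a half turn about z gives the same grasp; the last joint's range is limited). The gripper opens to 85 mm and grips with 20 to 120 N. Pads are 22 mm wide; open, the fingers measure 114 mm over their backs; the gripper's body (76 mm by 85 mm) begins 54 mm behind the grasp point. The pads swing forward as they close: fully open they stand 13 mm farther back than shut.
Start: joints at [-69.236, 7.471, 85.268, -0, 87.261, -4.893], TCP at [259.81, -540.837, 253.292] pointing down, gripper open.
Joint ranges: [-169.43, 169.43], [-51.17, 129.36], [1.28, 143.12], [-76.62, 256.62], [0, 156.53], [-152.29, 152.29]. Speed limits (degrees/s): [136.94, 136.94, 159.86, 180, 180, 180].

### API

Orientations are given as [roll, pitch, yaw] about the fixed x, y, z axes, in that order (R = Rz(yaw) Ry(pitch) Rx(roll)).
In Python, from bench import r, vision gives the robot as it stands.
- The arm moves only by the tool step_arm, never from a script. Its argument "targets" is a list that holds one entry, the list of rows, each a list of 6 numbers: the shift along the world's x, y, z in mm, then the turn, a rotation vector about the world's x, y, z in rad. In form: [[[x, y, z, rx, ry, rz], ...]]. A call has 1 to 12 rows; each row is the pose to reach, as a shift and turn from the pose commanded when the call began; what a row does not reach only later rows make up. A row lasts 1/12 s, in which the tool goes at most 41.7 mm and 7.16 degrees, less where a joint would pass 70% of its speed; a pose out of reach is approached as far as the arm can. A call with a gripper value outside its range is refused whole. "fingers" is the gripper's target within -1 to 1 (shut at 1, half-way at 0, fully open at -1), set as the call begins (left out, the last holds). The fingers move at their own pace and stop on an object; "newtons" is the grip in N (left out, the last holds). Time passes only in rows, so rows that repeat a pose let the fingers close. It gives the time, the measured TCP pose, the force, the opening and the grip force at its end, in the units of the state.
- r.sense(): the state, without advancing time (a new reading comes with each control period).
- vision.snapshot(name): name is "scene" or "top" or "wrist"; returns a dict with "img" (480x640x3 uint8, blue, green, red), "mtx" (3x3 intrinsics, pixels), "D" ([k1, k2, p1, p2, k3] as OpenCV has them; the pictures are not rectified), "eye" and "attitude" of the camera in the world. Camera axes: x right, y up, looking along -z (the intrinsics and any distortion apply to the point x, -y, -z); pixel columns grow to the right and rows downward; lengths in mm; the calibration is good to about 2 mm. A picture is of the moment at which its call begins. There is no depth.
- r.hand_in(): hands the job in; it is judged then, once.
The state is a dict: "time": time; "joint_pos": joint angles; "qd": joint speeds; "joint_efforts": joint torques, N m; "tool_pos": TCP position; "tcp_rot": TCP orientation; "ft_force": force on the tool from outside, world axes, zero at the start; "wrist_torque": the same for the moment, N m; "finger_gap": finger opening in mm; "grip_force": force on a finger pad.
Only numpy, scipy, OpenCV 4.12 (cv2) and the standard library are available. Lean on these libraries where they do the work, as an engineer would, in place of code of your own. Each camera call takes 0.05 s, during which the arm holds its last target. There are 200 camera calls.

## Working session

There is one attempt and no reset: what is moved stays moved. The work goes in short steps, Python scripts to look and compute and a tool call to move; the robot and the scene stay as the last step left them, time stands still between calls to the robot, and variables do not carry over. Pictures are saved under pics/ and viewed, at most 12 in all, crops included, and the job is handed in when it is done.

Besides the shell and the picture viewer there is one more tool, called after "Call:" as name(argument=value, ...) on one line, values as JSON. step_arm: Moves the arm, as the interface text tells. Its arguments: {"type":"object","properties":{"targets":{"type":"array"},"fingers":{"type":"number"},"newtons":{"type":"number"}},"required":["targets"]}

```bash
ls; mkdir -p pics; cat > h.py <<'E'
import numpy as np, cv2
from bench import r, vision
from scipy.spatial.transform import Rotation as R
def att(s):
    a=np.array(s["attitude"],float)
    return a if a.shape==(3,3) else R.from_euler('xyz',a,degrees=True).as_matrix()
def ray(s,uv):
    p=cv2.undistortPoints(np.array(uv,float).reshape(-1,1,2),np.array(s["mtx"],float),np.array(s["D"],float)).reshape(-1,2)
    d=np.c_[p[:,0],-p[:,1],-np.ones(len(p))]@att(s).T
    return np.array(s["eye"],float),d
def onz(s,uv,z):
    e,d=ray(s,uv); return e+d*((z-e[2])/d[:,2])[:,None]
def tri(s1,a,s2,b):
    e1,d1=ray(s1,a);e2,d2=ray(s2,b);out=[]
    for p,q in zip(d1,d2):
        t=np.linalg.lstsq(np.c_[p,-q],e2-e1,rcond=None)[0]
        x,y=e1+p*t[0],e2+q*t[1]; out.append(np.r_[(x+y)/2,np.linalg.norm(x-y)])
    return np.array(out)
def proj(s,P):
    c=(np.array(P,float).reshape(-1,3)-s["eye"])@att(s); c=c*[1,-1,-1]
    return cv2.projectPoints(c,np.zeros(3),np.zeros(3),np.array(s["mtx"],float),np.array(s["D"],float))[0].reshape(-1,2)
E
python3 - <<'E'
from h import *
import pickle
for n in("top","scene","wrist"):
    s=vision.snapshot(n);cv2.imwrite(f"pics/{n}0.png",s["img"]);pickle.dump(s,open(n+"0.pkl","wb"));print(n,s["eye"],s["attitude"],s["mtx"],s["D"])
E
```

```text
pics
top [ 505.02620264   66.86931247 1090.53171   ] [  2.60825469  -1.6357138  -91.02845064] [[462.42157672   0.         319.52255821]
 [  0.         462.42157672 238.18872671]
 [  0.           0.           1.        ]] [-0.02753191  0.          0.          0.          0.        ]
scene [1049.49283502  713.46430738  706.77100106] [ 52.20070468  -0.56601858 144.67176019] [[506.73877132   0.         314.93441801]
 [  0.         506.73877132 233.22059365]
 [  0.           0.           1.        ]] [-0.14174396  0.          0.          0.          0.        ]
wrist [ 329.10524731 -507.45482515  373.44615162] [-1.74405262e+01  2.84218997e-02 -6.44015378e+01] [[368.23345048   0.         317.64503765]
 [  0.         368.23345048 242.74696928]
 [  0.           0.           1.        ]] [-0.06034772  0.          0.          0.          0.        ]
```

View pics/top0.png

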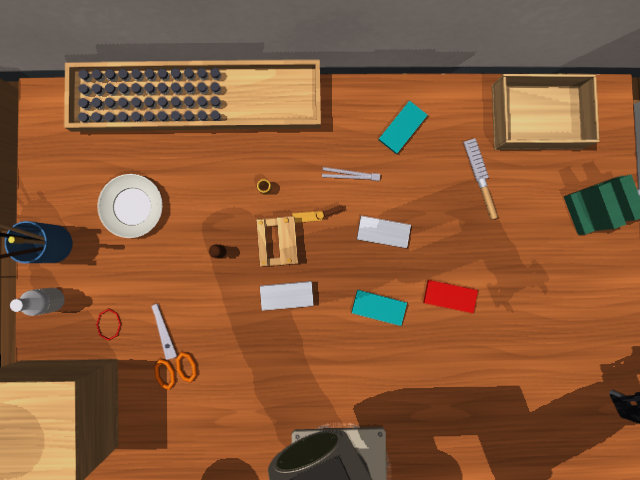

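View pics/scene0.png

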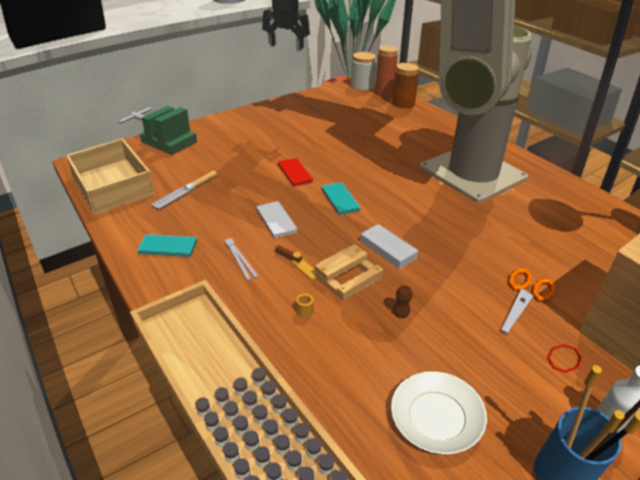

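Candidates in the top image:
- **Bare aluminium plate** at (384,232), scene (277,219): thin.
- **Bare aluminium plate** at (287,296), scene (388,245): thick sides, on the robot's side of the jig, so this is the block.
- **Teal look-alikes** at (379,308) and (404,127), and the **red one** at (451,297).

The gauge is the one at (384,232). The jig is at (278,242) with its bridge bar on the right. The brass strap is at (310,216) and the open dark catch at (335,211).

```bash
python3 - <<'E'
from h import *
import pickle
t=pickle.load(open("top0.pkl","rb"));s=pickle.load(open("scene0.pkl","rb"))
def quad(im,box,f):
    x0,y0,x1,y1=box;c=cv2.cvtColor(im[y0:y1,x0:x1],cv2.COLOR_BGR2HSV)
    m=f(c).astype(np.uint8)*255
    k=max(cv2.findContours(m,cv2.RETR_EXTERNAL,cv2.CHAIN_APPROX_NONE)[0],key=cv2.contourArea)
    return k.reshape(-1,2)+[x0,y0]
al=lambda c:(c[...,1]<70)&(c[...,2]>120)
for n,b in(("gauge",(345,205,425,260)),("block",(250,272,330,320))):
    k=quad(t["img"],b,al); rc=cv2.minAreaRect(k.astype(np.float32)); bx=cv2.boxPoints(rc)
    z=12 if n=="gauge" else 24
    P=onz(t,bx,z);print(n,rc);print(P.round(1),P.mean(0).round(1),[np.linalg.norm(P[i]-P[i-1]).round(1) for i in range(4)])
wood=lambda c:(c[...,0]>12)&(c[...,0]<26)&(c[...,2]>140)&(c[...,1]<170)
k=quad(t["img"],(245,205,302,275),wood);bx=cv2.boxPoints(cv2.minAreaRect(k.astype(np.float32)));print("jig",bx,onz(t,bx,30).round(1))
a=cv2.resize(t["img"][190:320,240:430],(760,520),interpolation=cv2.INTER_CUBIC)
cv2.imwrite("pics/crop1.png",a)
E
```

```text
gauge ((383.5570373535156, 231.51007080078125), (51.09288024902344, 24.214088439941406), 10.007980346679688)
[[ 550.3  -50.9   12. ]
 [ 606.2  -62.    12. ]
 [ 583.4 -180.5   12. ]
 [ 527.4 -169.    12. ]] [ 566.8 -115.6   12. ] [np.float64(120.3), np.float64(57.0), np.float64(120.6), np.float64(57.1)]
block ((286.0862731933594, 295.4776916503906), (24.873947143554688, 52.00383758544922), 84.95755004882812)
[[447.1 176.   24. ]
 [455.3  57.2  24. ]
 [398.5  53.1  24. ]
 [390.5 171.8  24. ]] [422.9 114.5  24. ] [np.float64(56.8), np.float64(119.2), np.float64(57.0), np.float64(118.9)]
jig [[264.9069  218.11508]
 [293.48495 215.10687]
 [298.49863 262.737  ]
 [269.92056 265.7452 ]] [[601.  160.2  30. ]
 [606.9  94.6  30. ]
 [497.4  84.9  30. ]
 [491.7 150.2  30. ]]
```

View pics/crop1.png

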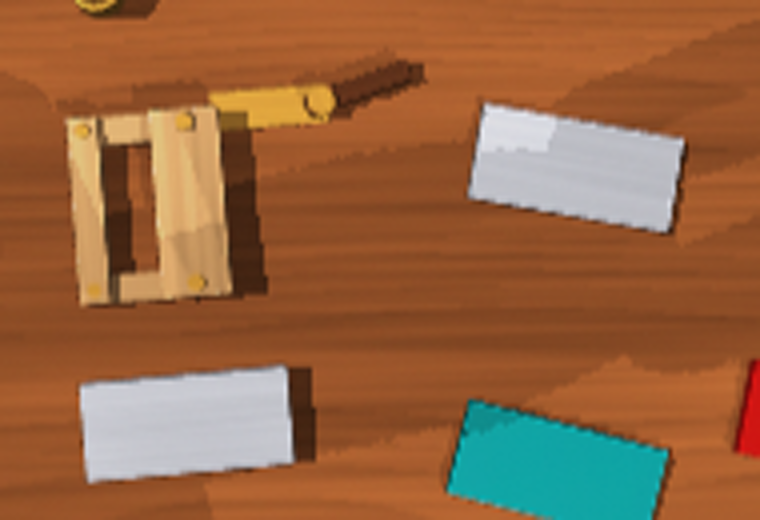

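The crop confirms it. The thin gauge at crop (577,168) outlines 120x57 mm when cast onto z=12, so it is the right plate. The bridge front edge runs (217,108)–(232,293), the brass pivot is at (318,102) and the catch tip at (420,72), open. The block at crop (190,420) only fits the outline at z=24.

```bash
python3 - <<'E'
from h import *
import pickle
s=r.sense();print(s["time"],s["tool_pos"],s["tcp_rot"],s["finger_gap"])
M=R.from_euler('xyz',s["tcp_rot"],degrees=True).as_matrix();print(M.round(3))
t=pickle.load(open("top0.pkl","rb"));c=pickle.load(open("scene0.pkl","rb"))
w=pickle.load(open("wrist0.pkl","rb"));print("cam in tool",M.T@(w["eye"]-np.array(s["tool_pos"])))
q=np.array([[152,112],[217,108],[232,293],[162,300]])/4+[240,190]
print("bridge z34",onz(t,q,34).round(1))
print("pivot,tip",onz(t,np.array([[318,102]])/4+[240,190],21).round(1),onz(t,np.array([[420,72]])/4+[240,190],18).round(1))
# height check by two views: gauge corners
def quad(im,b):
    x0,y0,x1,y1=b;h=cv2.cvtColor(im[y0:y1,x0:x1],cv2.COLOR_BGR2HSV);m=((h[...,1]<70)&(h[...,2]>150)).astype(np.uint8)
    k=max(cv2.findContours(m,0,1)[0],key=cv2.contourArea);return cv2.boxPoints(cv2.minAreaRect(k.astype(np.float32)))+[x0,y0]
for b,bt in (((245,190,310,245),(345,205,425,260)),((350,215,425,275),(250,272,330,320))):
    a=quad(c["img"],b).mean(0);d=quad(t["img"],bt).mean(0);print("tri centre",a,d,tri(c,a[None],t,d[None]).round(1))
E
```

```text
0.15 [ 259.68052729 -540.41453649  252.43542993] [-1.79911583e+02 -8.06123364e-03  2.56601555e+01] 85.29329208097666
[[ 0.901  0.433 -0.001]
 [ 0.433 -0.901  0.001]
 [ 0.    -0.002 -1.   ]]
cam in tool [  76.86758777    0.16725594 -121.00031016]
bridge z34 [[600.4 130.   34. ]
 [602.1  92.8  34. ]
 [496.3  85.9  34. ]
 [493.  125.8  34. ]]
pivot,tip [[605.9  34.6  21. ]] [[622.9 -25.4  18. ]]
tri centre [276.49999976 217.49999952] [383.6107378  231.37248278] [[ 565.9 -114.7   11.6    3.2]]
tri centre [389.38461399 242.4230783 ] [286.04098916 295.4508214 ] [[421.9 115.6  23.4   2.7]]
```

Call:
step_arm(targets=[[[50,100,30,0,0,0.25],[75,140,30,0,0,0.35],[95,180,30,0,0,0.45],[115,220,30,0,0,0.55],[135,260,30,0,0,0.65],[155,300,30,0,0,0.75],[175,340,30,0,0,0.85],[195,380,30,0,0,0.95],[215,415,30,0,0,1.05],[235,450,30,0,0,1.15],[255,490,30,0,0,1.2],[275,530,30,0,0,1.2]]])

```text
time: 1.15
tool_pos: [489.6, -97.1, 283.0]
tcp_rot: [180.0, 0.0, 94.6]
ft_force: [0.7, -0.9, -0.1]
finger_gap: 85.3
grip_force: 0.0
```

Call:
step_arm(targets=[[[15,30,0,0,0,0],[15,30,0,0,0,0],[15,30,0,0,0,0],[15,30,0,0,0,0],[15,30,0,0,0,0]]])

```text
time: 1.57
tool_pos: [503.7, -70.1, 282.8]
tcp_rot: [-180.0, 0.0, 94.4]
ft_force: [-0.7, -0.1, 0.0]
finger_gap: 85.2
grip_force: 0.0
```

```bash
python3 - <<'E'
from h import *
import pickle
s=r.sense();print(s["time"],s["tool_pos"],s["tcp_rot"],s["ft_force"],s["joint_pos"])
w=vision.snapshot("wrist");cv2.imwrite("pics/w1.png",w["img"]);pickle.dump(w,open("w1.pkl","wb"));print(w["eye"],w["attitude"])
E
```

```text
1.5667 [503.71455779 -70.08763792 282.79412993] [-1.79968903e+02  1.40483746e-02  9.43520230e+01] [-0.67884434 -0.08470221  0.01154772] [-1.36838340e+01 -7.40734762e+00  9.70891450e+01 -2.29865369e-02
  9.03434221e+01 -1.80359859e+01]
[498.40000426   6.23925089 403.88848514] [-17.50451903   0.03723231   4.29252375]
```

View pics/w1.png

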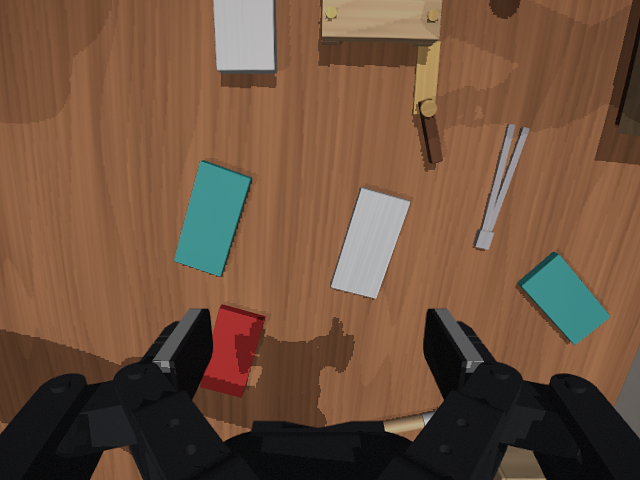

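The picture shows the gauge between the fingers at about (370,243), with corners (362,187), (410,201), (377,298) and (331,286). The bridge's front edge is at row ~38, the pivot at (428,108) and the catch tip at (430,165). I'll shift forward for a second view of the jig.

Call:
step_arm(targets=[[[20,40,0,0,0,0],[40,80,0,0,0,0],[45,100,0,0,0,0],[45,100,0,0,0,0],[45,100,0,0,0,0],[45,100,0,0,0,0],[45,100,0,0,0,0]]])

```text
time: 2.2
tool_pos: [548.9, 29.3, 283.0]
tcp_rot: [-180.0, 0.0, 94.3]
ft_force: [-0.9, 0.3, -0.2]
finger_gap: 85.3
grip_force: 0.0
```

```bash
python3 - <<'E'
from h import *
import pickle
s=r.sense();print(s["time"],s["tool_pos"])
w=vision.snapshot("wrist");cv2.imwrite("pics/w2.png",w["img"]);pickle.dump(w,open("w2.pkl","wb"));print(w["eye"],w["attitude"])
w1=pickle.load(open("w1.pkl","rb"))
def gq(im,b):
    x0,y0,x1,y1=b;h=cv2.cvtColor(im[y0:y1,x0:x1],cv2.COLOR_BGR2HSV);m=((h[...,1]<70)&(h[...,2]>120)).astype(np.uint8)
    k=max(cv2.findContours(m,0,1)[0],key=cv2.contourArea);return k.reshape(-1,2)+[x0,y0]
k=gq(w1["img"],(300,170,425,310));P=onz(w1,k,12)[:,:2]
rc=cv2.minAreaRect(P.astype(np.float32));print("gauge",rc)
E
```

```text
2.2 [548.86129852  29.28258057 283.04162391]
[543.56433411 105.62392997 404.10333763] [-1.75143195e+01  1.25865661e-02  4.24390894e+00]
gauge ((564.923095703125, -115.86988067626953), (120.03714752197266, 55.94172668457031), 78.90591430664062)
```

View pics/w2.png

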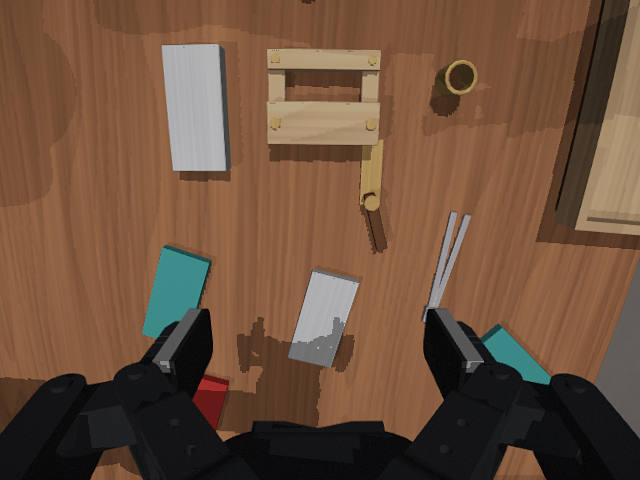

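The jig is fully in view. The bridge top has corners of about (267,102), (379,103), (380,137–144) and (267,143). The stop bar is at row 48–70, the pivot at (371,202) and the catch tip at about (380,250), beyond the 1.57 position.

```bash
python3 - <<'E'
from h import *
import pickle
w=pickle.load(open("w2.pkl","rb"));w1=pickle.load(open("w1.pkl","rb"))
g=w["img"][90:160,255:395]
# print brightness profile along the column through bridge
h=cv2.cvtColor(w["img"],cv2.COLOR_BGR2HSV)
for u in(290,320,350): print(u,[(v,*h[v,u]) for v in list(range(96,106))+list(range(132,150))])
for v in (110,120,135): print(v,[(u,*h[v,u]) for u in list(range(262,272))+list(range(374,384))])
print("pivot tri",tri(w1,[[428,107]],w,[[371.5,201.5]]).round(1))
print("tip tri",tri(w1,[[432,165]],w,[[380,250]]).round(1))
print("bolts z34",onz(w,[[275.5,124],[371,124.5],[275,58],[373.5,61]],34).round(1))
E
```

```text
290 [(96, np.uint8(11), np.uint8(139), np.uint8(125)), (97, np.uint8(12), np.uint8(140), np.uint8(126)), (98, np.uint8(12), np.uint8(136), np.uint8(126)), (99, np.uint8(12), np.uint8(137), np.uint8(125)), (100, np.uint8(12), np.uint8(141), np.uint8(112)), (101, np.uint8(17), np.uint8(94), np.uint8(147)), (102, np.uint8(20), np.uint8(76), np.uint8(185)), (103, np.uint8(21), np.uint8(75), np.uint8(181)), (104, np.uint8(20), np.uint8(75), np.uint8(181)), (105, np.uint8(20), np.uint8(74), np.uint8(182)), (132, np.uint8(16), np.uint8(87), np.uint8(179)), (133, np.uint8(16), np.uint8(89), np.uint8(178)), (134, np.uint8(16), np.uint8(88), np.uint8(177)), (135, np.uint8(17), np.uint8(89), np.uint8(175)), (136, np.uint8(16), np.uint8(88), np.uint8(173)), (137, np.uint8(16), np.uint8(89), np.uint8(170)), (138, np.uint8(16), np.uint8(90), np.uint8(168)), (139, np.uint8(16), np.uint8(91), np.uint8(169)), (140, np.uint8(16), np.uint8(89), np.uint8(169)), (141, np.uint8(16), np.uint8(89), np.uint8(172)), (142, np.uint8(16), np.uint8(87), np.uint8(175)), (143, np.uint8(16), np.uint8(90), np.uint8(1
[... 5650 characters left out ...]
.uint8(172)), (374, np.uint8(16), np.uint8(90), np.uint8(176)), (375, np.uint8(16), np.uint8(89), np.uint8(177)), (376, np.uint8(16), np.uint8(88), np.uint8(177)), (377, np.uint8(16), np.uint8(89), np.uint8(171)), (378, np.uint8(14), np.uint8(109), np.uint8(136)), (379, np.uint8(11), np.uint8(141), np.uint8(121)), (380, np.uint8(12), np.uint8(138), np.uint8(124)), (381, np.uint8(12), np.uint8(139), np.uint8(125)), (382, np.uint8(12), np.uint8(139), np.uint8(125)), (383, np.uint8(12), np.uint8(139), np.uint8(125))]
pivot tri [[6.06e+02 3.45e+01 1.92e+01 1.00e-01]]
tip tri [[624.  -23.    5.1   1.3]]
bolts z34 [[502.8 105.7  34. ]
 [594.6 112.1  34. ]
 [499.6 164.6  34. ]
 [590.6 168.8  34. ]]
```

```bash
python3 - <<'E'
from h import *
import pickle
w=pickle.load(open("w2.pkl","rb"))
P=onz(w,[[266.8,100.4],[379.4,102.4],[378,144.5],[266.9,143.5]],34)
rc=cv2.minAreaRect(P[:,:2].astype(np.float32));print(P.round(1),rc)
# x-axis from pairs
d=(P[1]-P[0]+P[2]-P[3])[:2];th=np.degrees(np.arctan2(d[1],d[0]));print("jig yaw",90+th)
O=P.mean(0)[:2];yaw=np.radians(90+th);X=np.array([np.cos(yaw),np.sin(yaw)]);Y=np.array([-X[1],X[0]])
J=lambda x,y:(O+X*x+Y*y).round(1)
g=np.array([564.9,-115.9])-O
print("O",O,"pivot",J(-80,-53),"gauge in jig",g@X,g@Y,"home near end",J(-70,0),"gauge J corners near end")
a=np.radians(78.9);gx=np.array([np.cos(a),np.sin(a)]);gy=np.array([-gx[1],gx[0]]);G=np.array([564.9,-115.9])
for p in((-60,0),(-60,28),(-45,28),(60,0)):
  q=G+gx*p[0]+gy*p[1];print(p,q.round(1),((q-O)@X).round(1),((q-O)@Y).round(1))
E
```

```text
[[493.6 126.7  34. ]
 [600.3 132.9  34. ]
 [603.5  93.9  34. ]
 [495.2  86.8  34. ]] ((548.0403442382812, 110.29117584228516), (108.54460144042969, 39.922977447509766), 3.765733003616333)
jig yaw 93.54132090813121
O [548.13906294 110.08628662] pivot [606.   33.5] gauge in jig -226.59006407221494 -2.770128961364225 home near end [552.5  40.2] gauge J corners near end
(-60, 0) [ 553.3 -174.8] -284.6 12.4
(-60, 28) [ 525.9 -169.4] -277.6 39.5
(-45, 28) [ 528.8 -154.7] -263.1 35.7
(60, 0) [576.5 -57. ] -168.5 -17.9
```

Call:
step_arm(targets=[[[15,-18,-30,0,0,0],[30,-36,-60,0,0,0],[45,-54,-90,0,0,-0.013],[60,-72,-120,0,0,-0.013],[75,-90,-150,0,0,-0.013],[91,-109,-183,0,0,-0.013],[91,-109,-183,0,0,-0.013],[91,-109,-183,0,0,-0.013],[91,-109,-183,0,0,-0.013],[91,-109,-183,0,0,-0.013],[91,-109,-183,0,0,-0.013],[91,-109,-183,0,0,-0.013]]], fingers=1, newtons=40)

```text
time: 3.25
tool_pos: [641.3, -77.8, 103.0]
tcp_rot: [179.8, 0.1, 93.7]
ft_force: [-0.3, -0.7, -0.5]
finger_gap: -0.0
grip_force: 0.0
```

Call:
step_arm(targets=[[[0,0,-25,0,0,0],[0,0,-45,0,0,0],[0,0,-60,0,0,0],[0,0,-70,0,0,0],[0,0,-74,0,0,0],[0,0,-74,0,0,0],[0,0,-74,0,0,0],[0,0,-74,0,0,0]]])

```text
time: 3.92
tool_pos: [641.2, -78.4, 27.5]
tcp_rot: [179.9, 0.0, 93.7]
ft_force: [0.4, 0.3, 0.5]
finger_gap: -0.1
grip_force: 0.0
```

Call:
step_arm(targets=[[[-8,-1,-2,0,0,0],[-16,-2,-2,0,0,0],[-20,-2,-2,0,0,0],[-22,-2,-2,0,0,0],[-24,-2,-2,0,0,0],[-26,-2,-2,0,0,0],[-28,-2,-2,0,0,0],[-30,-2,-2,0,0,0],[-32,-2,-2,0,0,0],[-34,-2,-2,0,0,0],[-36,-2,-2,0,0,0],[-36,-2,-2,0,0,0]]])

```text
time: 4.92
tool_pos: [603.9, -80.1, 24.0]
tcp_rot: [180.0, -0.0, 93.7]
ft_force: [1.0, 0.6, 0.4]
finger_gap: -0.3
grip_force: 0.6
```

```bash
cat >> h.py <<'E'
O=np.array([548.14,110.09]);_y=np.radians(93.6);X=np.array([np.cos(_y),np.sin(_y)]);Y=np.array([-X[1],X[0]])
def gauge(s,box,name=None,vmin=120):
    x0,y0,x1,y1=box;h=cv2.cvtColor(s["img"][y0:y1,x0:x1],cv2.COLOR_BGR2HSV)
    m=((h[...,1]<70)&(h[...,2]>vmin)).astype(np.uint8)
    k=max(cv2.findContours(m,0,1)[0],key=cv2.contourArea).reshape(-1,2)+[x0,y0]
    P=onz(s,k,12)[:,:2].astype(np.float32);rc=cv2.minAreaRect(P)
    c=np.array(rc[0])-O;a=rc[2]-93.6;a=(a+45)%90-45
    print("gauge jig x,y",(c@X).round(1),(c@Y).round(1),"skew deg",round(a,1),"size",np.round(rc[1],1),"world",np.round(rc[0],1))
E
python3 - <<'E'
from h import *
s=vision.snapshot("top");gauge(s,(335,205,425,260));cv2.imwrite("pics/t2.png",s["img"])
E
```

```text
gauge jig x,y -232.2 4.5 skew deg -13.0 size [113.6 129.7] world [ 558.3 -121.9]
```

Call:
step_arm(targets=[[[15,0,0,0,0,0],[30,0,0,0,0,0],[40,-10,30,0,0,0],[40,-30,70,0,0,0],[20,-65,90,0,0,0],[0,-100,110,0,0,0],[-20,-130,130,0,0,0],[-40,-150,150,0,0,0],[-50,-150,150,0,0,0],[-50,-150,150,0,0,0],[-50,-150,150,0,0,0],[-50,-150,150,0,0,0]]], fingers=0.0)

```text
time: 5.97
tool_pos: [554.0, -229.4, 172.9]
tcp_rot: [-179.9, -0.1, 93.7]
ft_force: [-0.6, -0.6, -0.4]
finger_gap: 42.6
grip_force: 0.0
```

```bash
python3 - <<'E'
from h import *
st=r.sense();print(st["time"],st["tool_pos"],st["finger_gap"])
s=vision.snapshot("wrist");cv2.imwrite("pics/w3.png",s["img"])
p=proj(s,[[565,-116,12]]);print(p)
u,v=p[0].astype(int);gauge(s,(max(u-90,0),max(v-110,0),u+90,v+120))
E
```

```text
5.9667 [ 554.02672635 -229.35871065  172.89916171] 42.61155076898495
[[342.96320785  75.45829618]]
gauge jig x,y -230.9 3.7 skew deg -9.1 size [116.5  56.2] world [ 559.  -120.6]
```

View pics/w3.png

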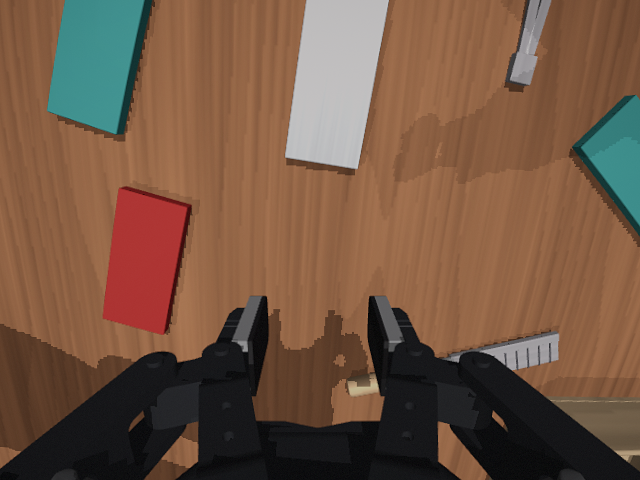

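The picture shows the gauge ahead of the half-open fingers. Its near-end corners are at (286,158) and (358,169); its far end is cut off at the top of the frame. Next I'll work out a flush two-finger pushing path.

```bash
cat > plan.py <<'E'
from h import *
def path(E,th,y_turn,n,gap=11,end=-70,step=None):
    "E jig near end, th skew rad; turn linearly to 0 over y_turn mm of x, n points"
    xs=np.linspace(E[0],end,n);t=np.where(xs<E[0]+y_turn,th*(1-(xs-E[0])/y_turn),0)
    ys=E[1]+np.r_[0,np.cumsum(np.tan((t[1:]+t[:-1])/2)*np.diff(xs))]
    C=np.c_[xs,ys]-gap*np.c_[np.cos(t),np.sin(t)]
    return O+C[:,:1]*X+C[:,1:]*Y,t,ys
E
python3 - <<'E'
from plan import *
st=r.sense();s=vision.snapshot("wrist")
P=onz(s,[[286,158],[358,169]],12)[:,:2];d=P[1]-P[0];yaw=np.arctan2(d[1],d[0])+np.pi/2
E=P.mean(0)-O;E=np.array([E@X,E@Y]);th=yaw-_y if 0 else yaw-np.radians(93.6)
print("end width",np.linalg.norm(d),"yaw",np.degrees(yaw),"E jig",E)
th=np.radians(-9.1)
C,t,ys=path(E,th,160,13);T=np.array(st["tool_pos"])[:2]
pre=C[0]-25*np.array([np.cos(th+np.radians(93.6)),np.sin(th+np.radians(93.6))])
print("pre",pre-T,"rel yaw",np.radians(93.6)+th-np.radians(st["tcp_rot"][2]))
for c,a,y in zip(C,t,ys): print((c-C[0]).round(1),(a-th).round(3),y.round(1))
E
```

```text
end width 54.92204817724508 yaw 85.12237324900796 E jig [-288.37437709   11.88764028]
pre [-3.25021312 14.7674854 ] rel yaw -0.1610603099217458
[0. 0.] 0.0 11.9
[ 1.8 18.3] 0.018 9.1
[ 3.3 36.6] 0.036 6.7
[ 4.4 54.9] 0.054 4.7
[ 5.2 73.2] 0.072 2.9
[ 5.7 91.4] 0.09 1.5
[  5.8 109.6] 0.108 0.4
[  5.6 127.9] 0.126 -0.3
[  5.1 146.1] 0.145 -0.8
[  4.2 164.2] 0.159 -0.9
[  3.1 182.4] 0.159 -0.9
[  1.9 200.6] 0.159 -0.9
[  0.8 218.7] 0.159 -0.9
```

Call:
step_arm(targets=[[[-1,5,-30,0,0,-0.08],[-2,10,-60,0,0,-0.16],[-3,15,-90,0,0,-0.161],[-3,15,-120,0,0,-0.161],[-3,15,-140,0,0,-0.161],[-3,15,-148,0,0,-0.161],[-3,15,-150,0,0,-0.161],[-3,15,-150,0,0,-0.161],[-3,15,-150,0,0,-0.161],[-3,15,-150,0,0,-0.161]]], fingers=0.3)

```text
time: 6.9
tool_pos: [551.8, -215.1, 24.6]
tcp_rot: [180.0, 0.0, 84.5]
ft_force: [-0.3, 0.5, 0.2]
finger_gap: 29.9
grip_force: 0.0
```

Call:
step_arm(targets=[[[1,10,-2,0,0,0],[2,18,-2,0,0,0],[2.3,22,-2,0,0,0],[2.6,25,-2,0,0,0],[3,29,-2,0,0,0.003],[3.3,33,-2,0,0,0.007],[3.8,38,-2,0,0,0.012],[4.2,43,-2,0,0,0.018],[4.7,48,-2,0,0,0.024],[5.2,53,-2,0,0,0.03],[5.7,61,-2,0,0,0.036],[5.7,61,-2,0,0,0.036]]])

```text
time: 7.9
tool_pos: [556.9, -152.7, 22.0]
tcp_rot: [-180.0, -0.0, 86.6]
ft_force: [0.5, -0.1, 0.1]
finger_gap: 30.2
grip_force: 0.0
```

```bash
python3 - <<'E'
from h import *
st=r.sense();t=np.array(st["tool_pos"]);c=t[:2]-O;print(st["time"],t,"tool jig",c@X,c@Y,st["tcp_rot"][2]-93.6,st["ft_force"])
s=vision.snapshot("wrist");cv2.imwrite("pics/w4.png",s["img"])
E
```

```text
7.9 [ 556.91435728 -152.67022189   21.97005662] tool jig -262.79267107071104 7.74180775703331 -7.021609473399934 [ 0.48911106 -0.05374065  0.10044611]
```

View pics/w4.png

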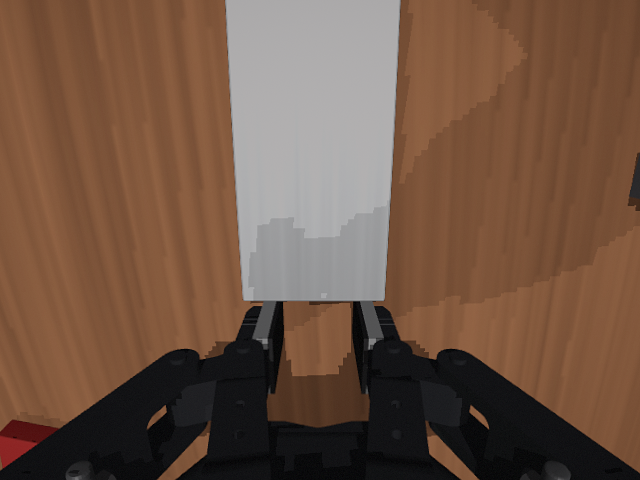

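The plate's near end is flush against both fingers at row ~300 and centred between them. I'll continue along the arc.

```bash
python3 - <<'E'
from plan import *
st=r.sense();t=np.array(st["tool_pos"])[:2]-O;th=np.radians(st["tcp_rot"][2]-93.6)
E=np.array([t@X,t@Y])+11*np.array([np.cos(th),np.sin(th)])
C,a,ys=path(E,th,110,22,end=-80)
for c,q,y in zip(C,a,ys): print((c-C[0]).round(1),(q-th).round(3),y.round(1))
E
```

```text
[0. 0.] 0.0 6.5
[0.6 8.2] 0.009 5.5
[ 1.  16.5] 0.018 4.6
[ 1.4 24.7] 0.027 3.8
[ 1.8 33. ] 0.037 3.0
[ 2.  41.2] 0.046 2.4
[ 2.2 49.4] 0.055 1.8
[ 2.3 57.7] 0.064 1.3
[ 2.3 65.9] 0.073 0.8
[ 2.3 74.1] 0.082 0.4
[ 2.2 82.3] 0.092 0.2
[ 2.  90.5] 0.101 -0.1
[ 1.7 98.7] 0.11 -0.2
[  1.4 106.9] 0.119 -0.3
[  0.9 115.1] 0.123 -0.3
[  0.4 123.3] 0.123 -0.3
[-1.000e-01  1.315e+02] 0.123 -0.3
[ -0.7 139.7] 0.123 -0.3
[ -1.2 147.9] 0.123 -0.3
[ -1.7 156.1] 0.123 -0.3
[ -2.2 164.3] 0.123 -0.3
[ -2.7 172.5] 0.123 -0.3
```

Call:
step_arm(targets=[[[0.6,8,0,0,0,0.009],[1,16.5,0,0,0,0.018],[1.4,24.7,0,0,0,0.027],[1.8,33,0,0,0,0.037],[2,41,0,0,0,0.046],[2.2,49,0,0,0,0.055],[2.3,57,0,0,0,0.064],[2.3,66,0,0,0,0.073],[2.3,74,0,0,0,0.082],[2.2,82,0,0,0,0.092],[2,90,0,0,0,0.101],[2,90,0,0,0,0.101]]])

```text
time: 8.95
tool_pos: [558.6, -62.4, 21.8]
tcp_rot: [-180.0, -0.1, 92.4]
ft_force: [0.0, 0.0, -0.1]
finger_gap: 29.8
grip_force: 0.0
```

```bash
python3 - <<'E'
from h import *
st=r.sense();t=np.array(st["tool_pos"]);c=t[:2]-O;print(st["time"],t,"tool jig",c@X,c@Y,st["tcp_rot"][2]-93.6,st["ft_force"])
s=vision.snapshot("wrist");cv2.imwrite("pics/w5.png",s["img"])
E
```

```text
8.95 [558.58247232 -62.35865573  21.83311696] tool jig -172.76405596095285 0.4062742033171848 -1.2083997218441453 [ 0.03329428  0.01078183 -0.09394184]
```

View pics/w5.png

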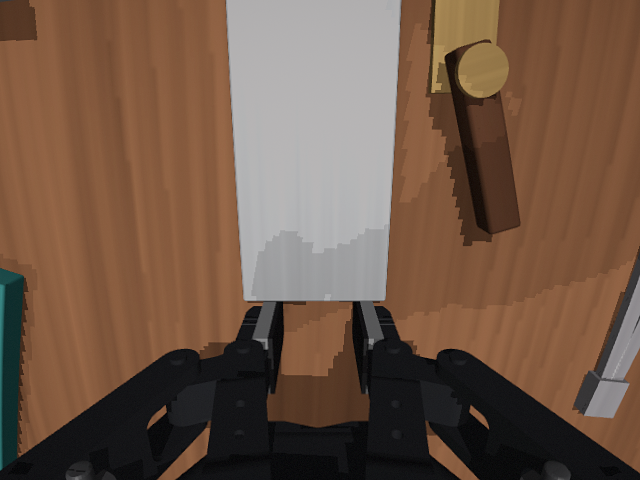

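The plate is still flush and about to enter the mouth. The catch and pivot (480,70) stand clear to its right. I'll push on to just short of home.

Call:
step_arm(targets=[[[-0.3,8,0,0,0,0.008],[-0.7,16,0,0,0,0.016],[-1.2,24,0,0,0,0.021],[-1.7,32,0,0,0,0.021],[-2.2,40,0,0,0,0.021],[-2.7,48,0,0,0,0.021],[-3.2,56,0,0,0,0.021],[-3.7,64,0,0,0,0.021],[-4.1,71,0,0,0,0.021],[-4.5,77,0,0,0,0.021],[-4.7,80,0,0,0,0.021],[-4.7,80,0,0,0,0.021]]])

```text
time: 10.0
tool_pos: [554.1, 16.6, 22.1]
tcp_rot: [180.0, -0.0, 93.5]
ft_force: [-0.1, 0.6, -0.3]
finger_gap: 30.2
grip_force: 0.0
```

Call:
step_arm(targets=[[[-0.1,2,0,0,0,0],[-0.2,4,0,0,0,0],[-0.3,5.5,0,0,0,0],[-0.4,7,0,0,0,0],[-0.5,8,0,0,0,0],[-0.5,8,0,0,0,0]]])

```text
time: 10.5
tool_pos: [553.7, 23.9, 22.1]
tcp_rot: [180.0, -0.0, 93.5]
ft_force: [0.7, -0.5, 0.6]
finger_gap: 29.9
grip_force: 0.4
```

```bash
python3 - <<'E'
from h import *
st=r.sense();t=np.array(st["tool_pos"]);c=t[:2]-O;print(st["time"],t,"tool jig",c@X,c@Y,st["tcp_rot"][2]-93.6,st["ft_force"])
E
```

```text
10.5 [553.71701544  23.86231376  22.06928739] tool jig -86.4077192911129 -0.15172925516936123 -0.11037004379137727 [ 0.73036525 -0.4812      0.61882111]
```

Call:
step_arm(targets=[[[-0.1,1,0,0,0,0],[-0.1,2,0,0,0,0],[-0.2,3,0,0,0,0],[-0.2,3,0,0,0,0]]])

```text
time: 10.83
tool_pos: [553.5, 26.9, 22.1]
tcp_rot: [180.0, -0.0, 93.5]
ft_force: [0.0, -0.7, 1.4]
finger_gap: 29.8
grip_force: 0.6
```

Call:
step_arm(targets=[[[-0.1,0.7,0,0,0,0],[-0.1,1.4,0,0,0,0],[-0.1,1.4,0,0,0,0]]])

```text
time: 11.08
tool_pos: [553.4, 28.3, 22.1]
tcp_rot: [180.0, 0.0, 93.5]
ft_force: [0.9, -2.3, 1.9]
finger_gap: 29.6
grip_force: 0.9
```

Call:
step_arm(targets=[[[0,0.6,0,0,0,0],[-0.1,1.2,0,0,0,0],[-0.1,1.2,0,0,0,0]]])

```text
time: 11.33
tool_pos: [553.3, 29.5, 22.1]
tcp_rot: [180.0, 0.0, 93.5]
ft_force: [0.4, -1.7, 1.5]
finger_gap: 29.8
grip_force: 1.0
```

```bash
python3 - <<'E'
from h import *
st=r.sense();t=np.array(st["tool_pos"]);c=t[:2]-O;print(st["time"],t,"tool jig",c@X,c@Y,st["tcp_rot"][2]-93.6,st["ft_force"])
s=vision.snapshot("top");a=cv2.resize(s["img"][200:280,240:340],(400,320),interpolation=cv2.INTER_CUBIC)
w=vision.snapshot("wrist")["img"]
cv2.imwrite("pics/c6.png",np.hstack([a,cv2.resize(w,(400,320))]))
E
```

```text
11.3333 [553.29384233  29.47209301  22.06285199] tool jig -80.78243839876978 -0.08163214048006608 -0.10547451404623587 [ 0.38241166 -1.66409829  1.47100935]
```

View pics/c6.png

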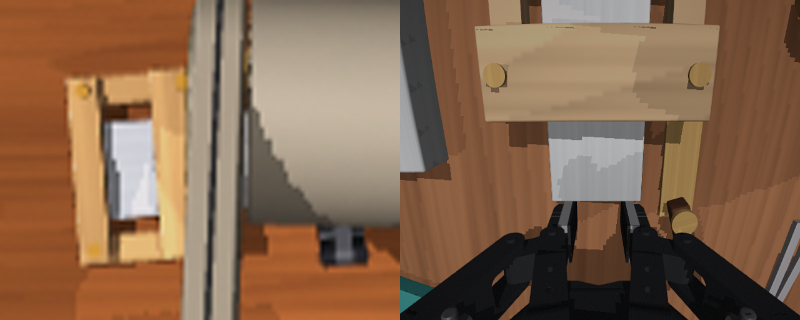

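Both views show the plate under the bridge, square, with its far end about at the stop (left edge at crop x≈107). No contact force yet, so I'll keep nudging.

Call:
step_arm(targets=[[[0,0.5,0,0,0,0],[0,1,0,0,0,0],[0,1,0,0,0,0]]])

```text
time: 11.68
tool_pos: [553.3, 29.7, 22.1]
tcp_rot: [180.0, 0.1, 93.5]
ft_force: [-0.4, -7.0, 1.9]
finger_gap: 29.8
grip_force: 3.1
```

Call:
step_arm(targets=[[[0,0.5,0,0,0,0],[0,1,0,0,0,0],[0,1,0,0,0,0]]])

```text
time: 11.93
tool_pos: [553.4, 29.8, 22.1]
tcp_rot: [180.0, 0.1, 93.5]
ft_force: [0.6, -10.8, 0.9]
finger_gap: 29.9
grip_force: 5.3
```

Plate is home: 11 N reaction and no further motion. Backing straight off, rising, and shutting the fingers.

Call:
step_arm(targets=[[[0,-5,0,0,0,0],[1,-15,0,0,0,0],[2,-35,0,0,0,0],[2,-50,10,0,0,0],[2,-60,40,0,0,0],[2,-60,80,0,0,0],[2,-60,120,0,0,0],[20,-60,160,0,0,0],[20,-60,180,0,0,0],[20,-60,180,0,0,0],[20,-60,180,0,0,0],[20,-60,180,0,0,0]]])

```text
time: 12.93
tool_pos: [572.5, -28.6, 200.8]
tcp_rot: [-179.9, -0.0, 93.5]
ft_force: [-0.3, 0.9, 0.2]
finger_gap: 29.6
grip_force: 0.0
```

```bash
python3 - <<'E'
from h import *
import pickle
st=r.sense();print(st["time"],st["tool_pos"])
w=vision.snapshot("wrist");pickle.dump(w,open("w7.pkl","wb"));cv2.imwrite("pics/w7.png",w["img"])
x0,y0=proj(w,[[606,34,20]])[0];print("pivot px pred",x0,y0)
h=cv2.cvtColor(w["img"],cv2.COLOR_BGR2HSV)
t=pickle.load(open("top0.pkl","rb"));print("tweezers",onz(t,[[322,170],[322,176],[380,176],[380,180]],4).round(0).tolist())
E
```

```text
12.9333 [572.52554127 -28.63267865 200.83683234]
pivot px pred 364.1010994288903 148.39641244698095
tweezers [[716.0, 26.0, 4.0], [701.0, 26.0, 4.0], [700.0, -112.0, 4.0], [690.0, -111.0, 4.0]]
```

View pics/w7.png

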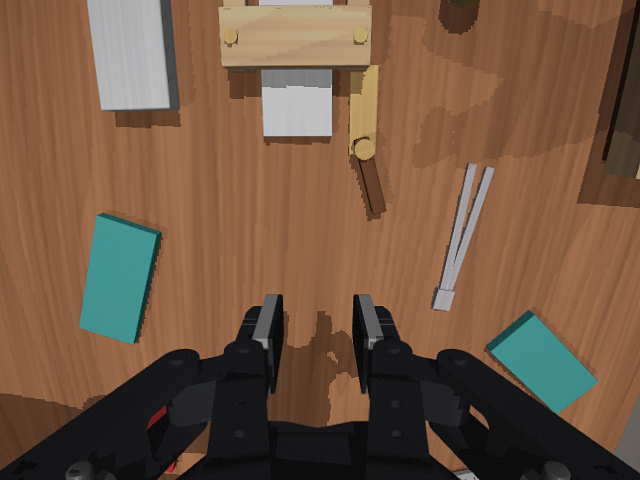

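The plate sits under the bridge with its near-end corners at (263,136) and (331,136). The catch runs from pivot (364,148) to its tip at about (377,213). The tweezers stand clear, at x≥690.

```bash
python3 - <<'E'
from h import *
import pickle
w=pickle.load(open("w7.pkl","rb"))
for n,p,z in(("near",[[263,136.5],[331.5,136]],12),("tip",[[377.5,211]],18),("piv",[[364,148]],21)):
    q=onz(w,p,z)[:,:2];print(n,q.round(1),np.c_[(q-O)@X,(q-O)@Y].round(1))
P=O+X*-80+Y*-53;r0=42
T=np.array(r.sense()["tool_pos"])[:2]
for v in np.r_[1.9,1.75,np.arange(1.6,-.01,-.2)]:
    f=np.radians(183.6)+v;u=np.array([np.cos(f),np.sin(f)]);n=np.array([-u[1],u[0]])
    s=6+10.5*abs(n@Y)+11*abs(n@X)
    print(round(v,2),(P+r0*u+n*(s-1)).round(1),(P+r0*u+n*(s-1)-T).round(1))
E
```

```text
near [[524.   38.2]
 [579.6  41.8]] [[-70.3  28.6]
 [-70.1 -27.1]]
tip [[622.5 -16.7]] [[-131.2  -66.2]]
piv [[605.8  34.3]] [[-79.2 -52.8]]
1.9 [639.2   1.8] [67.2 30.4]
1.75 [632.9  -3.1] [60.9 25.5]
1.6 [625.7  -6.8] [53.6 21.8]
1.4 [618.6 -10. ] [46.6 18.5]
1.2 [611.2 -12.1] [39.2 16.4]
1.0 [602.9 -12.7] [30.9 15.8]
0.8 [594.1 -11.5] [22.  17.1]
0.6 [585.3  -8. ] [13.2 20.5]
0.4 [577.1  -2.4] [ 5.  26.2]
0.2 [570.1   5.4] [-1.9 34. ]
0.0 [565.1  15. ] [-6.9 43.5]
```

Call:
step_arm(targets=[[[30,12,-20,0,0,0],[60,24,-40,0,0,0],[78,32,-60,0,0,0],[78,32,-60,0,0,0],[78,32,-90,0,0,0],[78,32,-120,0,0,0],[78,32,-150,0,0,0],[78,32,-165,0,0,0],[78,32,-171,0,0,0],[78,32,-171,0,0,0],[78,32,-171,0,0,0]]], fingers=1)

```text
time: 13.9
tool_pos: [651.7, 3.2, 32.1]
tcp_rot: [179.9, 0.0, 93.5]
ft_force: [-0.5, 0.5, 1.1]
finger_gap: -0.1
grip_force: 0.0
```

Call:
step_arm(targets=[[[-9,-3,-3,0,0,0],[-18,-6.5,-3,0,0,0],[-22,-8,-3,0,0,0],[-26,-10,-3,0,0,0],[-32,-13,-3,0,0,0],[-36,-14.5,-3,0,0,0],[-40,-15.5,-3,0,0,0],[-44,-16,-3,0,0,0],[-48,-16,-3,0,0,0],[-52,-15.5,-3,0,0,0],[-57,-15,-3,0,0,0],[-57,-15,-3,0,0,0]]])

```text
time: 14.9
tool_pos: [593.0, -11.4, 27.6]
tcp_rot: [-179.9, -0.0, 93.5]
ft_force: [0.0, 0.2, 0.4]
finger_gap: 0.1
grip_force: 0.1
```

Call:
step_arm(targets=[[[-4.5,1.7,0,0,0,0],[-9,3.5,0,0,0,0],[-13,6,0,0,0,0],[-17,9,0,0,0,0],[-20.5,13,0,0,0,0],[-24,17,0,0,0,0],[-26.5,20,0,0,0,0],[-28,22.5,0,0,0,0],[-29,24.5,0,0,0,0],[-29,24.5,0,0,0,0]]])

```text
time: 15.73
tool_pos: [565.0, 13.4, 27.9]
tcp_rot: [-180.0, -0.0, 93.5]
ft_force: [-0.0, 0.2, -0.6]
finger_gap: -0.0
grip_force: 0.0
```

Pushing gently on until the catch meets its hard stop.

Call:
step_arm(targets=[[[0,0.7,0,0,0,0],[0,1.4,0,0,0,0],[0,2,0,0,0,0],[0,2,0,0,0,0]]])

```text
time: 16.07
tool_pos: [565.1, 14.5, 27.9]
tcp_rot: [-180.0, 0.0, 93.5]
ft_force: [-1.4, -3.6, -0.3]
finger_gap: 0.2
grip_force: 1.5
```

Call:
step_arm(targets=[[[0,0.5,0,0,0,0],[0,1,0,0,0,0],[0,1.5,0,0,0,0],[0,1.5,0,0,0,0]]])

```text
time: 16.4
tool_pos: [565.1, 14.8, 27.9]
tcp_rot: [-180.0, 0.1, 93.5]
ft_force: [-1.4, -9.0, 0.6]
finger_gap: 0.2
grip_force: 4.6
```

Hard stop reached with 9 N. Backing away and checking.

Call:
step_arm(targets=[[[0,-5,0,0,0,0],[0,-15,0,0,0,0],[0,-30,0,0,0,0],[0,-45,10,0,0,0],[0,-50,45,0,0,0],[0,-50,85,0,0,0],[0,-50,125,0,0,0],[0,-50,165,0,0,0],[0,-50,180,0,0,0],[0,-50,180,0,0,0],[0,-50,180,0,0,0]]], fingers=0.3)

```text
time: 17.32
tool_pos: [566.1, -34.0, 209.4]
tcp_rot: [179.8, 0.0, 93.5]
ft_force: [-0.5, -0.7, -0.9]
finger_gap: 29.6
grip_force: 0.0
```

```bash
python3 - <<'E'
from h import *
print(r.sense()["time"])
w=vision.snapshot("wrist")
a=w["img"][0:240,160:480];cv2.imwrite("pics/w8.png",cv2.resize(a,(800,600),interpolation=cv2.INTER_CUBIC))
E
```

```text
17.3167
```

View pics/w8.png

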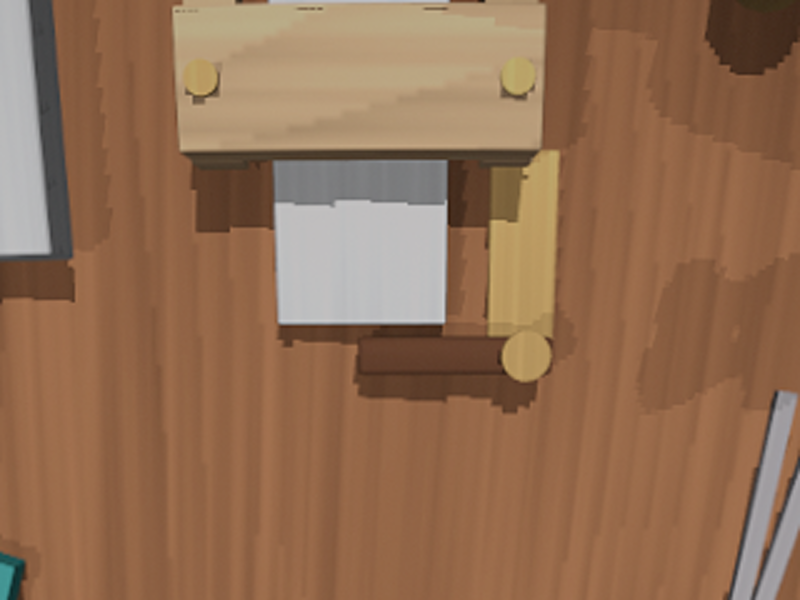

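The plate is square under the bridge with its near end at row 323. The catch lies fully across behind it, from (525,355) to (360,355). Handing in.

```bash
python3 -c "
from bench import r
print(r.hand_in())"
```

```text
the job is handed in; nothing more can be done
None
```

The gauge plate was pushed home against the stop, the catch is fully shut behind it, and the arm was raised clear before I handed the job in at about 17 s; the hand-in gave no verdict.

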